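# Start the canister plug without crossing its thread

## Robot

A 7-joint arm with a two-finger parallel gripper is mounted at the origin on a cart in front of the work surface, level with it; the furniture and walls round the work are solid. World frame = base frame: x ahead of the robot, y to its left, z up, the work surface at z = 0. Lengths are in mm, angles in rad, forces in N, time in s.
With the tool pointing down it reaches from about 350 to 775 mm from the base axis. Payload 3.1 kg.
Tool frame: the origin (TCP) lies on the centre line of the jaws, within the pads' length; the fingertips stand 11 mm ahead of it and the grasp point (between the pads) lies 8 mm behind it; z points along the fingers, y is the direction in which the jaws open and shut (so a half turn about z gives the same grasp; the last joint's range is limited). The gripper opens to 85 mm and grips with 20 to 120 N. Pads are 22 mm wide; open, the fingers measure 114 mm over their backs; the gripper's body (76 mm by 85 mm) begins 54 mm behind the grasp point. The pads swing forward as they close: fully open they stand 13 mm farther back than shut.
Start: joints at [1.191, 0.311, 0.014, 1.512, -0.004, 1.319, -0.027], TCP at [182.31, -518.922, 242.304] pointing down, gripper open.
Joint ranges: [-2.7, 2.7], [-0.3, 1.91], [-1.27, 1.3], [0.12, 2.57], [-1.44, 4.58], [0.2, 2.03], [-3.05, 3.05]. Speed limits (rad/s): [2.79, 2.79, 3.14, 3.14, 3.14, 3.14, 3.14].

## Interface

Orientations are given as a unit quaternion [w, x, y, z].
In Python, from workcell import arm, imaging gives the robot as it stands.
- The arm moves only by the tool arm_command, never from a script. Its argument "rows" is a list of rows, each a list of 7 numbers: the shift along the tool's x, y, z in cm, then the turn, a rotation vector about the tool's x, y, z in degrees, then the opening, from 0 (shut) to 1 (fully open). In form: [[x, y, z, ax, ay, az, gripper], ...]. A call has 1 to 5 rows; each row is the pose to reach, as a shift and turn from the pose measured when the call began, along the tool's axes at that moment; what a row does not reach only later rows make up. A row lasts 1/12 s, in which the tool goes at most 41.7 mm and 7.16 degrees, less where a joint would pass 70% of its speed; a pose out of reach is approached as far as the arm can. A call with a gripper value outside its range is refused whole. The fingers move at their own pace and stop on an object; "squeeze" is the grip in N (left out, the last holds). Time passes only in rows, so rows that repeat a pose let the fingers close. It gives the time, the measured TCP pose, the force and the opening at its end, in the units of the state.
- arm.get_obs(): the state, without advancing time (a new reading comes with each control period).
- imaging.grab_frame(name): name is "side" or "top" or "wrist"; returns a dict with "pixels" (420x560x3 uint8, red, green, blue), "camera_matrix" (3x3 intrinsics, pixels), "R" (3x3) and "t" (3): a world point X has camera coordinates R X + t; the wrist camera has in their place "hand_eye" (4x4, takes a point from camera to tool coordinates, whose origin is the TCP and whose axes are the flange's). Camera axes: x right, y down, z forward; pixel columns grow to the right and rows downward; lengths in mm; the calibration is good to about 2 mm. A picture is of the moment at which its call begins: read the wrist's pose just before it. There is no depth.
- arm.hand_in(): hands the job in, once; it reports no verdict.
The state is a dict: "time_s": time; "joint_positions": joint angles; "dq": joint speeds; "tau": joint torques, N m; "tcp_pos": TCP position; "tcp_rot": TCP orientation; "force": force on the tool from outside, world axes, zero at the start; "ft_torque": the same for the moment, N m; "finger_gap": opening from 0.0 (shut) to 1.0 (fully open).
Only numpy, scipy, OpenCV 4.12 (cv2) and the standard library are available. Lean on these libraries where they do the work, as an engineer would, in place of code of your own. Each camera call takes 0.05 s, during which the arm holds its last target.

## Task

Take the plug out of its parking ring and screw it clockwise into the mouth of the sample canister, fully home, then let go of it. Start it gently: if it stiffens early instead of sinking, the thread is crossed, so stop at once, ease it back anticlockwise until it drops into its start, and only then go on. Never force it, by pressing hard or by wrenching the rubber-mounted collar, and leave the other things on the bench where they are.

Things in the scene. Friction and masses are not known exactly. Their poses are not given: they have to be found in the camera images.
- plug: Loose screw plug, 90 g, upright. On top a black bar grip, 46 mm along the plug's x, 14 mm thick along y, rising from 6 to 40 mm above the origin: pinch it across y, fingertips 8 mm or more above the origin. Under it a round flange 53 mm across, 6 mm thick; the origin is its underside centre, z up. Starts hanging by the flange in the parking ring.
- plug_pins (a point): Point on the plug's axis, 22.75 mm under its origin, level with the lowest line of three stub pins 120 degrees apart on the stem (5 mm round bars reaching 16.8 mm from the axis). The metal stem is 24 mm across; its tapered nose ends 8.25 mm below this point.
- park: White plastic parking ring fixed to the bench, 60 mm across the foot and 54 mm above, 36 mm high, hole 42 mm; the plug hangs loosely in it, up to 4 mm of play. Origin at the centre of its underside.
- canister: Grey sample canister fixed to the bench, 84 mm across, neck 60 mm across, with an aluminium threaded collar in the neck. Origin at the centre of its underside; its turn says nothing about the thread.
- mouth (a point): Centre of the canister's mouth, level with the rim, 85 mm above the bench; z up. The bore is 38 mm. Height of the plug's origin over this point: about 16 mm with the pins standing on the ridges (20 mm on a blunt start), about 6 mm when they have dropped through the gaps (thread started), about 0.8 mm fully home. Under load the collar yields downward by 0.4 mm per N.
- ridges (a point): On the mouth's axis, 6 mm below the rim, level with the tops of three equal ridges (27 mm clear between them) and three gaps 120 degrees apart, 0.4 rad of play for the pins, at an angle not measured that differs each run. Pins on the ridges: turning clockwise from above meets a blunt start within 1.2 rad (crossed: stiffens, no sinking); anticlockwise reaches a gap within 1.5 rad, freely.
- thread_start (a point): On the mouth's axis, 16 mm below the rim: the floor on which the pins land after dropping through the gaps. From here 1.2 to 1.6 rad clockwise lead to a firm stop, which is home: level for the first 0.1 to 0.5 rad, then sinking 5 mm per rad, with 1.6 mm of play up and down; the gripper must sink with the plug.
- collar_twist (a joint): Twist of the rubber-mounted collar in rad, 0 at rest, positive anticlockwise from above; springs back with 1.2 N m per rad, so 0.2 N m turns it 0.17 rad. It is wrenched beyond 0.4 rad either way (0.48 N m).
- dropper: Small brown dropper bottle with a black bulb, 33 mm across, 102 mm high, a bystander. Origin at the centre of its underside.
- vial_a: Small capped glass vial, 19 mm across, 54 mm high, a bystander. Origin at the centre of its underside.
Not all that is in view belongs to the job. Leave any green look-alike of the plug alone.

How it is judged:
By the outcome, as a careful person would: the job done as asked, in the order asked, and still so for the second after the job is handed in, with the robot touching nothing.
It also fails if it takes over 48 s, if anything falls off the work surface, if the arm or the gripper's body presses on something with over 40 N, if the wrist force passes 120 N, or if a joint passes its speed limit or range.

## Working session

There is one attempt and no reset: what is moved stays moved. The work goes in short steps, Python scripts to look and compute and a tool call to move; the robot and the scene stay as the last step left them, time stands still between calls to the robot, and variables do not carry over. Pictures are saved under pics/ and viewed, and the job is handed in when it is done.

Besides the shell and the picture viewer there is one more tool, called after "Emit:" as name([rows], argument=value, ...), one row to a line, values as JSON. arm_command: Moves the arm, as the interface text tells. Its arguments: {"type":"object","properties":{"rows":{"type":"array"},"squeeze":{"type":"number"}},"required":["rows"]}

```bash
mkdir -p pics; ls; python3 - <<'E'
from workcell import arm, imaging
import cv2,json
print(arm.get_obs())
for n in ["side","top","wrist"]:
    f=imaging.grab_frame(n)
    cv2.imwrite(f"pics/{n}0.png",f["pixels"][:,:,::-1])
    print(n,{k:v.tolist() if hasattr(v,'tolist') else v for k,v in f.items() if k!="pixels"})
E
```

```text
pics
{'time_s': 0.0, 'joint_positions': array([ 1.19130765,  0.31168679,  0.01397478,  1.51304371, -0.00442592,
        1.31917262, -0.02721356]), 'dq': array([ 0.00086538, -0.00114617,  0.00278568, -0.00042382,  0.00106928,
       -0.00089064, -0.00048513]), 'tau': array([-1.77942647e-04, -3.79911768e+01,  1.45943812e-01, -2.30592245e+01,
        1.21462962e-02,  1.36974617e-02,  1.03568925e-05]), 'tcp_pos': array([ 182.07209846, -518.25940639,  241.24769873]), 'tcp_rot': array([-1.11779723e-03,  9.85764431e-01,  1.68128485e-01, -2.22831395e-04]), 'force': array([-0.08510795,  0.03442951, -0.38470107]), 'ft_torque': array([ 0.04680089,  0.02025744, -0.0078705 ]), 'finger_gap': 1.0007562811001085}
side {'camera_matrix': [[478.1470481082601, 0.0, 284.9509606093559], [0.0, 478.1470481082601, 199.38331661701957], [0.0, 0.0, 1.0]], 'R': [[0.9951681242081557, 0.09731239148544849, -0.01306533671220031], [0.05455411044114099, -0.6586577032051657, -0.7504624434590125], [-0.08163487976346968, 0.7461235343238268, -0.6607839419463257]], 't': [-439.3581720472484, -176.6924863936818, 1197.1149723020824]}
top {'camera_matrix': [[459.977016133908, 0.0, 273.83144375201636], [0.0, 459.977016133908, 207.12412894312476], [0.0, 0.0, 1.0]], 'R': [[-0.0008740749099120785, -0.999898753387811, 0.01420278024027345], [-0.991360430570711, -0.0009964444860939426, -0.13116212790680232], [0.1311630004677619, -0.014194719859432717, -0.991259187718533]], 't': [-347.3614747469934, 503.82881210669905, 882.2632586141171]}
wrist {'camera_matrix': [[342.82764957932756, 0.0, 278.0027151076502], [0.0, 342.82764957932756, 212.26337417659786], [0.0, 0.0, 1.0]], 'hand_eye': [[0.00030700961644289485, -0.9599599860112089, -0.2801369861379463, 70.87651938138907], [0.9999999184695195, 0.0003681994294175104, -0.0001658014828417395, 1.6438739168119776], [0.0002623090676040357, -0.280136912395594, 0.9599600207859772, -133.35786689648114], [0.0, 0.0, 0.0, 1.0]]}
```

View pics/side0.png

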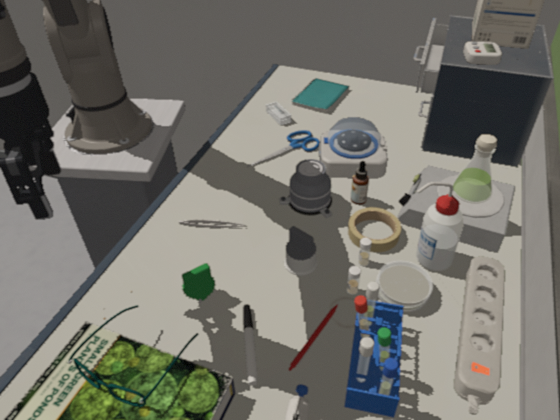

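View pics/top0.png

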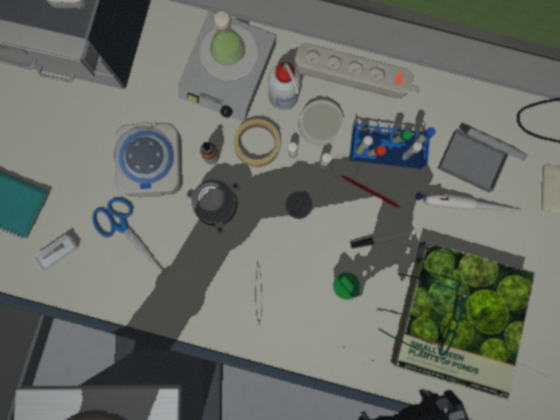

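View pics/wrist0.png

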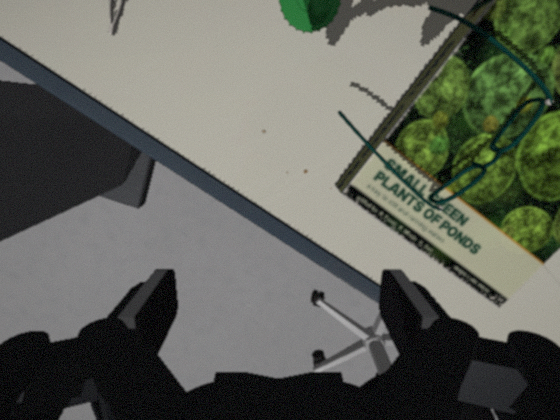

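```bash
python3 - <<'E'
import cv2,numpy as np
a=cv2.imread("pics/top0.png");b=cv2.imread("pics/side0.png")
c1=cv2.resize(a[165:245,180:340],None,fx=5,fy=5,interpolation=cv2.INTER_CUBIC)[:, :800]
c2=cv2.resize(b[150:285,260:345],None,fx=4.4,fy=4.4,interpolation=cv2.INTER_CUBIC)
f=lambda c:np.clip((c/255.)**0.6*255,0,255).astype('uint8')
cv2.imwrite("pics/c1.png",f(c1));cv2.imwrite("pics/c2.png",f(c2))
E
```

```text
(no output)
```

View pics/c1.png

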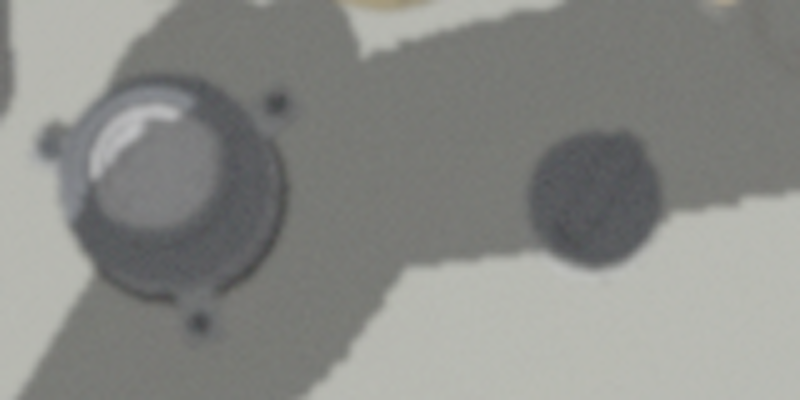

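View pics/c2.png

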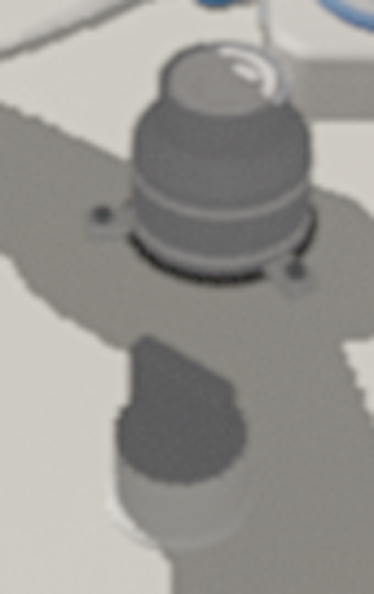

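```bash
cat > h.py <<'E'
import numpy as np,cv2,sys
from scipy.spatial.transform import Rotation as Ro
from workcell import arm, imaging
CAM={'side':(np.array([[478.147,0,284.951],[0,478.147,199.383],[0,0,1]]),None)}
def q2R(q): return Ro.from_quat([q[1],q[2],q[3],q[0]])
def pose():
    o=arm.get_obs(); return np.array(o['tcp_pos']),q2R(o['tcp_rot']),o
def grab(n,save=None):
    p,R,o=pose(); f=imaging.grab_frame(n)
    if n=='wrist':
        H=np.array(f['hand_eye']); Rwc=R.as_matrix()@H[:3,:3]; c=p+R.as_matrix()@H[:3,3]
    else:
        Rwc=np.array(f['R']).T; c=-Rwc@np.array(f['t'])
    g={'K':np.array(f['camera_matrix']),'Rwc':Rwc,'c':c,'img':f['pixels'][:,:,::-1].copy()}
    if save:
        cv2.imwrite(f'pics/{save}.png',g['img']); np.savez(f'pics/{save}.npz',**g)
    return g
def load(s): return dict(np.load(f'pics/{s}.npz'))
def back(g,uv,z):
    d=g['Rwc']@np.linalg.inv(g['K'])@np.array([uv[0],uv[1],1.]); return g['c']+d*(z-g['c'][2])/d[2]
def proj(g,X):
    x=g['K']@(g['Rwc'].T@(np.asarray(X,float)-g['c'])); return x[:2]/x[2]
def yaw(R): # angle of tool x in the world xy
    m=R.as_matrix(); return np.arctan2(m[1,0],m[0,0])
def goal(xyz,yw):
    """tool shift cm and rotvec deg to reach tool-down pose with tool x at yaw yw"""
    p,R,o=pose()
    T=Ro.from_matrix(np.array([[np.cos(yw),np.sin(yw),0],[np.sin(yw),-np.cos(yw),0],[0,0,-1]]).T.T)
    s=R.inv().apply(np.asarray(xyz)-p)/10; r=(R.inv()*T).as_rotvec(degrees=True)
    return np.round(s,2),np.round(r,2)
def st():
    p,R,o=pose(); m=R.as_matrix()
    print('t',round(o['time_s'],2),'p',np.round(p,1),'yaw',round(yaw(R),3),'tilt',np.round(m[:2,2],4),'F',np.round(o['force'],2),'M',np.round(o['ft_torque'],3),'gap',round(o['finger_gap'],3),'q',np.round(o['joint_positions'],2))
def crop(src,dst,x0,y0,x1,y1,k,g=0.6):
    a=cv2.imread(f'pics/{src}.png')[y0:y1,x0:x1]; a=cv2.resize(a,None,fx=k,fy=k,interpolation=cv2.INTER_CUBIC)
    cv2.imwrite(f'pics/{dst}.png',np.clip((a/255.)**g*255,0,255).astype('uint8'))
E
python3 - <<'E'
from h import *
st()
g=grab('top','top1'); s=grab('side','side1')
print('plug flange top',back(g,(299,205),42))
print('bore?',back(g,(211,199),85), 'body', back(g,(214.5,203),70))
# side: bar ends and flange, canister
k=4.4
f=lambda x,y:(260+x/k,150+y/k)
print('side flange',back(s,f(181,430),42),'can mouth',back(s,f(225,80),85))
for z in (76,):
  print('bar ends side',back(s,f(150,340),z),back(s,f(235,385),z))
E
```

```text
t 0.15 p [ 182.1 -518.4  241.5] yaw 0.338 tilt [-0.0006  0.0017] F [-0.07  0.61  0.59] M [-0.04   0.017  0.044] gap 1.001 q [ 1.19  0.31  0.01  1.51 -0.    1.32 -0.03]
plug flange top [ 507.31402409 -397.19477574   42.        ]
bore? [ 512.67574982 -227.99284256   85.        ] body [ 507.17567377 -232.97598482   70.        ]
side flange [ 509.44548659 -401.09911478   42.        ] can mouth [ 516.1525756 -230.5370176   85.       ]
bar ends side [ 495.97368987 -386.23391198   76.        ] [ 530.16649351 -407.69713442   76.        ]
```

```bash
python3 - <<'E'
from h import *
print(goal([505,-390,205],-0.56))
E
```

```text
(array([34.72, -1.43,  3.68]), array([-6.000e-02,  3.000e-02,  5.144e+01]))
```

Emit:
arm_command([
  [4,-0.2,0,0,0,7,1],
  [8,-0.4,0.5,0,0,14,1],
  [12,-0.5,1,0,0,21,1],
  [16,-0.7,1.5,0,0,28,1],
  [20,-0.8,2,0,0,35,1],
], squeeze=30)

```text
time_s: 0.67
tcp_pos: [361.4, -447.2, 222.7]
tcp_rot: [-0.0, 0.992, -0.124, -0.0]
force: [-0.4, -1.0, 0.4]
finger_gap: 1.002
```

```bash
python3 - <<'E'
from h import *
st();print(goal([505,-390,205],-0.56))
E
```

```text
t 0.67 p [ 361.4 -447.2  222.7] yaw -0.249 tilt [-0.0005  0.0009] F [-0.41 -0.96  0.4 ] M [-0.035  0.023 -0.013] gap 1.002 q [ 0.85  0.37  0.02  1.47 -0.01  1.3  -0.95]
(array([12.51, -9.08,  1.77]), array([-0.04,  0.04, 17.83]))
```

Emit:
arm_command([
  [3.2,-2.3,0.4,0,0,4.5,1],
  [6.3,-4.5,0.9,0,0,9,1],
  [9.4,-6.8,1.3,0,0,13.5,1],
  [12.5,-9.1,1.8,0,0,17.8,1],
  [12.5,-9.1,1.8,0,0,17.8,1],
])

```text
time_s: 1.08
tcp_pos: [514.3, -380.4, 202.3]
tcp_rot: [-0.005, 0.963, -0.27, 0.001]
force: [1.7, 2.2, -0.6]
finger_gap: 0.999
```

```bash
python3 - <<'E'
from h import *
st();grab('wrist','w1');st()
E
```

```text
t 1.08 p [ 514.3 -380.4  202.3] yaw -0.547 tilt [0.0046 0.0091] F [ 1.67  2.18 -0.57] M [ 0.147 -0.097 -0.034] gap 0.999 q [ 0.6   0.52  0.02  1.3  -0.02  1.32 -1.49]
t 1.13 p [ 510.2 -383.7  202.8] yaw -0.549 tilt [0.0007 0.006 ] F [-1.66  0.17  0.22] M [ 0.002  0.06  -0.016] gap 1.002 q [ 0.6   0.52  0.03  1.31 -0.02  1.32 -1.49]
```

View pics/w1.png

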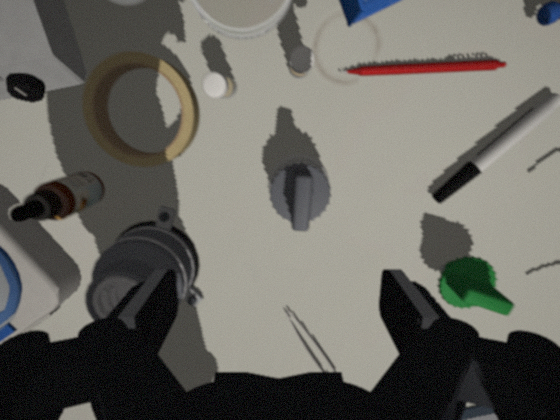

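Emit:
arm_command([
  [0,0,0,0,0,0,1],
  [0,0,0,0,0,0,1],
])

```text
time_s: 1.3
tcp_pos: [510.2, -383.1, 202.2]
tcp_rot: [-0.003, 0.963, -0.271, -0.001]
force: [0.6, -0.6, -0.9]
finger_gap: 0.997
```

```bash
python3 - <<'E'
from h import *
st();grab('wrist','w2');st()
crop('w2','w2c',60,130,340,340,2.8)
E
```

```text
t 1.3 p [ 510.2 -383.1  202.2] yaw -0.548 tilt [0.0002 0.0071] F [ 0.63 -0.56 -0.94] M [-0.001  0.011 -0.049] gap 0.997 q [ 0.6   0.52  0.03  1.31 -0.02  1.32 -1.49]
t 1.35 p [ 509.5 -384.   202.6] yaw -0.549 tilt [0.0001 0.0063] F [-0.51  0.35  0.4 ] M [-0.03   0.037 -0.036] gap 1.002 q [ 0.6   0.52  0.03  1.31 -0.02  1.32 -1.49]
```

View pics/w2c.png

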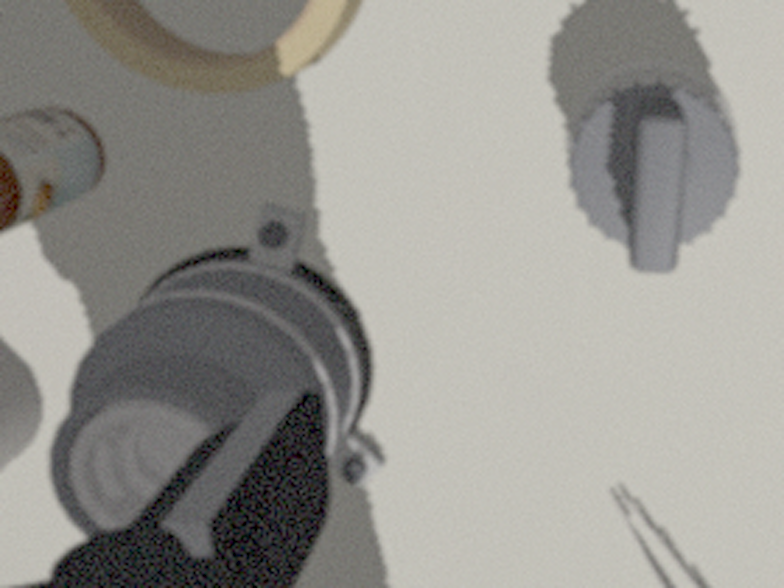

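```bash
python3 - <<'E'
from h import *
g=load('w2')
f=lambda x,y:(60+x/2.8,130+y/2.8)
P=[back(g,f(*a),76) for a in [(640,120),(685,118),(675,269),(631,267)]]
for p in P: print(np.round(p,1))
print('len',np.linalg.norm((P[0]+P[1]-P[2]-P[3])/2),'thick',np.linalg.norm((P[0]+P[3]-P[1]-P[2])/2))
d=(P[0]+P[1]-P[2]-P[3]);print('yaw',np.arctan2(d[1],d[0]),'c',np.mean(P,0))
print('flange', back(g,f(655,168),42))
# flange edges left/right 570,740 
print(back(g,f(570,165),42)-back(g,f(740,165),42))
print('goal',goal([np.mean(P,0)[0],np.mean(P,0)[1],150],np.arctan2(d[1],d[0])))
E
```

```text
[ 529.1 -404.7   76. ]
[ 523.2 -415.4   76. ]
[ 487.2 -391.2   76. ]
[ 494.2 -380.8   76. ]
len 42.86332624203996 thick 12.392198426999766
yaw -0.5953305018923476 c [ 508.44265479 -398.01531929   76.        ]
flange [ 508.1912681  -398.52021746   42.        ]
[27.5709959  45.35389611  0.        ]
goal (array([0.66, 1.28, 5.25]), array([-0.31,  0.19,  2.63]))
```

Emit:
arm_command([
  [0.3,0.6,2.0,0,0,1.3,0.7],
  [0.65,1.3,5.0,-0.3,0.2,2.6,0.7],
  [0.65,1.3,8.5,-0.3,0.2,2.6,0.7],
  [0.65,1.3,9.5,-0.3,0.2,2.6,0.7],
  [0.65,1.3,9.5,-0.3,0.2,2.6,0.7],
])

```text
time_s: 1.77
tcp_pos: [504.6, -397.0, 103.9]
tcp_rot: [-0.001, 0.956, -0.294, -0.004]
force: [-0.4, 0.0, -0.3]
finger_gap: 0.7
```

```bash
python3 - <<'E'
from h import *
st();grab('wrist','w3');st()
print(goal([508.3,-398,60],-0.595))
E
```

```text
t 1.77 p [ 504.6 -397.   103.9] yaw -0.597 tilt [-0.007  0.005] F [-0.43  0.02 -0.3 ] M [-0.009 -0.004  0.001] gap 0.7 q [ 0.62  0.6   0.04  1.42 -0.02  1.13 -1.51]
t 1.82 p [ 506.7 -397.9  106.7] yaw -0.596 tilt [-0.0024  0.0018] F [ 0.32 -0.05  0.04] M [0.01  0.03  0.011] gap 0.696 q [ 0.62  0.6   0.04  1.42 -0.02  1.13 -1.51]
(array([ 0.15, -0.08,  4.67]), array([-0.01,  0.17, -0.07]))
```

View pics/w3.png

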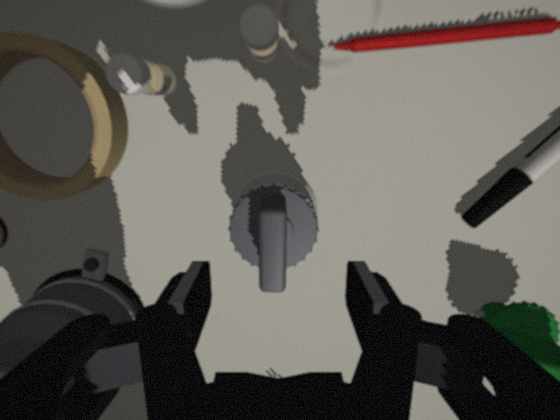

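```bash
python3 - <<'E'
from h import *
g=load('w3')
P=[back(g,a,76) for a in [(260,209),(286,209),(285,291),(259,291)]]
print(np.round(np.mean(P,0),1)); d=P[0]+P[1]-P[2]-P[3]; print(np.linalg.norm(d)/2,np.linalg.norm(P[0]+P[3]-P[1]-P[2])/2,np.arctan2(d[1],d[0]))
m=np.mean(P,0)
print(goal([m[0],m[1],60],-0.595))
E
```

```text
[ 509.  -398.1   76. ]
44.89841698061689 13.176488855763044 -0.6125250496663341
(array([ 0.22, -0.12,  4.67]), array([-0.01,  0.17, -0.07]))
```

Go down and close gently.

Emit:
arm_command([
  [0.2,-0.2,2.5,0,0,-0.7,0.7],
  [0.2,-0.2,4.6,0,0,-0.7,0.7],
  [0.2,-0.2,4.65,0,0,-0.7,0.6],
  [0.2,-0.2,4.65,0,0,-0.7,0.4],
  [0.2,-0.2,4.65,0,0,-0.7,0.25],
], squeeze=25)

```text
time_s: 2.23
tcp_pos: [510.8, -398.6, 63.0]
tcp_rot: [0.0, 0.958, -0.288, 0.001]
force: [0.1, -0.7, 0.7]
finger_gap: 0.328
```

```bash
python3 - <<'E'
from h import *
st()
E
```

```text
t 2.23 p [ 510.8 -398.6   63. ] yaw -0.584 tilt [ 0.0013 -0.001 ] F [ 0.15 -0.69  0.7 ] M [-0.02  -0.001 -0.031] gap 0.328 q [ 0.62  0.65  0.03  1.45 -0.02  1.04 -1.5 ]
```

Emit:
arm_command([
  [0,0,0.2,0,0,-0.7,0.15],
  [0,0,0.2,0,0,-0.7,0],
  [0,0,0.2,0,0,-0.7,0],
  [0,0,0.2,0,0,-0.7,0],
  [0,0,0.2,0,0,-0.7,0],
], squeeze=60)

```text
time_s: 2.65
tcp_pos: [512.6, -399.9, 63.8]
tcp_rot: [0.001, 0.959, -0.282, 0.003]
force: [0.8, 0.0, 6.3]
finger_gap: 0.149
```

```bash
python3 - <<'E'
from h import *
st();grab('wrist','w4');st()
E
```

```text
t 2.65 p [ 512.6 -399.9   63.8] yaw -0.572 tilt [ 0.0058 -0.0044] F [0.76 0.02 6.33] M [-0.02  -0.161  0.032] gap 0.149 q [ 0.62  0.65  0.03  1.45 -0.02  1.04 -1.49]
t 2.7 p [ 512.6 -400.    63.8] yaw -0.572 tilt [ 0.0058 -0.0045] F [0.39 0.08 6.1 ] M [-0.003 -0.059 -0.016] gap 0.15 q [ 0.62  0.65  0.03  1.45 -0.02  1.04 -1.49]
```

View pics/w4.png

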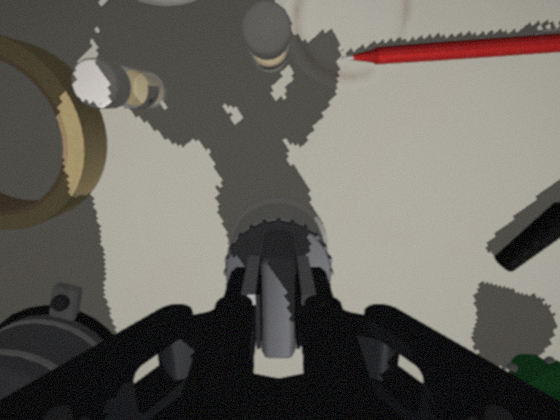

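Emit:
arm_command([
  [0,0,-0.5,0,0,0,0],
  [0,0,-2,0,0,0,0],
  [0,0,-5,0,0,0,0],
  [0,0,-8,0,0,0,0],
  [0,0,-11,0,0,0,0],
])

```text
time_s: 3.12
tcp_pos: [511.2, -398.9, 174.5]
tcp_rot: [0.001, 0.959, -0.282, 0.002]
force: [1.0, 0.1, -1.3]
finger_gap: 0.149
```

```bash
python3 - <<'E'
from h import *
st();grab('side','s5');grab('wrist','w5');grab('top','t5');st()
crop('s5','s5c',220,120,400,300,3.3)
crop('top1','t1c',180,165,250,240,8,0.5)
E
```

```text
t 3.12 p [ 511.2 -398.9  174.5] yaw -0.572 tilt [ 0.004  -0.0031] F [ 1.02  0.13 -1.31] M [-0.082 -0.039 -0.007] gap 0.149 q [ 0.61  0.55  0.03  1.32 -0.02  1.26 -1.49]
t 3.27 p [ 513.5 -400.7  177.5] yaw -0.572 tilt [ 0.0114 -0.0086] F [ 0.61  0.55 -1.56] M [0.011 0.036 0.019] gap 0.152 q [ 0.61  0.55  0.03  1.32 -0.02  1.26 -1.49]
```

View pics/s5c.png

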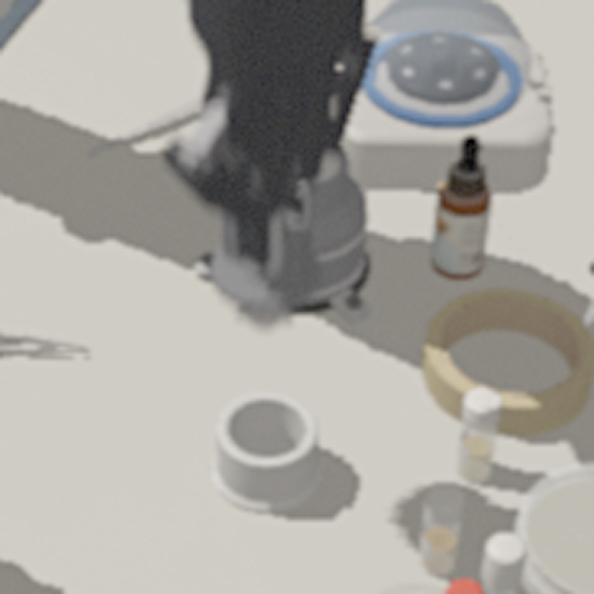

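View pics/w5.png

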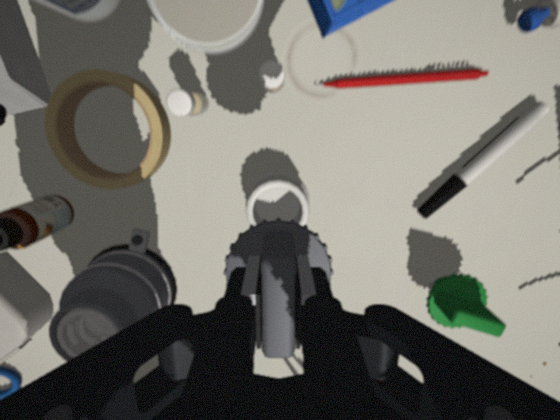

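View pics/t1c.png

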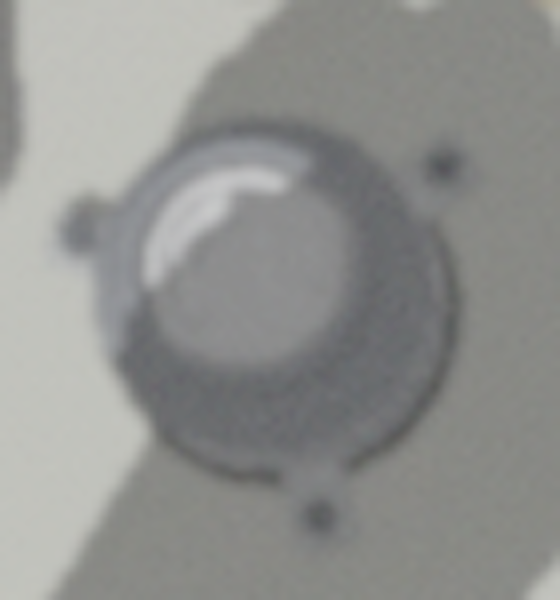

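View pics/t5.png

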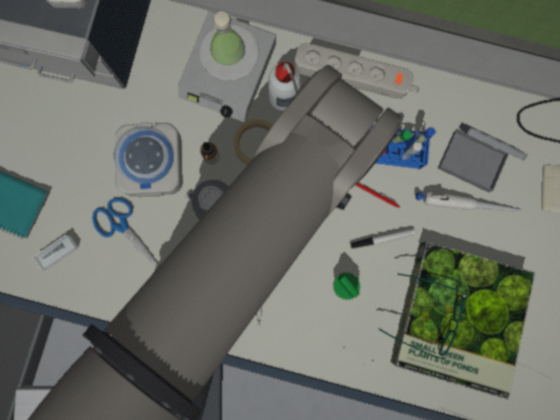

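```bash
python3 - <<'E'
from h import *
st();print(goal([454,-191,175],-0.57))
E
```

```text
t 3.27 p [ 513.5 -400.7  177.5] yaw -0.572 tilt [ 0.0114 -0.0086] F [ 0.61  0.55 -1.56] M [0.011 0.036 0.019] gap 0.152 q [ 0.61  0.55  0.03  1.32 -0.02  1.26 -1.49]
(array([-1.636e+01, -1.441e+01,  1.000e-02]), array([ 0.06, -0.81, -0.11]))
```

Emit:
arm_command([
  [-2.7,-2.4,0,0,-0.4,0,0],
  [-5.5,-4.8,0,0,-0.8,0,0],
  [-8.2,-7.2,0,0,-0.8,0,0],
  [-10.9,-9.6,0,0,-0.8,0,0],
  [-13.6,-12,0,0,-0.8,0,0],
])

```text
time_s: 3.68
tcp_pos: [462.0, -223.9, 173.6]
tcp_rot: [0.0, 0.959, -0.282, -0.002]
force: [0.3, -0.2, -0.3]
finger_gap: 0.149
```

```bash
python3 - <<'E'
from h import *
st();print(goal([454,-191,175],-0.57))
E
```

```text
t 3.68 p [ 462.  -223.9  173.6] yaw -0.572 tilt [-0.0041  0.0007] F [ 0.27 -0.22 -0.32] M [ 0.055 -0.083 -0.049] gap 0.149 q [ 0.43  0.29 -0.02  1.71  0.01  1.14 -1.73]
(array([-2.46, -2.34, -0.13]), array([ 0.09,  0.22, -0.12]))
```

Emit:
arm_command([
  [-1.6,-1.5,-0.1,0,0.2,0,0],
  [-2.4,-2.3,-0.1,0,0.2,0,0],
  [-2.4,-2.3,-0.1,0,0.2,0,0],
  [-2.4,-2.3,-0.1,0,0.2,0,0],
  [-2.4,-2.3,-0.1,0,0.2,0,0],
])

```text
time_s: 4.1
tcp_pos: [454.3, -194.0, 174.4]
tcp_rot: [0.001, 0.959, -0.283, -0.0]
force: [-0.6, -0.1, -1.4]
finger_gap: 0.147
```

```bash
python3 - <<'E'
from h import *
st();grab('wrist','w6');st();grab('side','s6')
crop('w6','w6c',180,60,400,225,3.6,0.5)
crop('s6','s6c',220,100,400,260,4)
E
```

```text
t 4.1 p [ 454.3 -194.   174.4] yaw -0.575 tilt [-0.0014 -0.0027] F [-0.64 -0.13 -1.38] M [-0.042 -0.018  0.028] gap 0.147 q [ 0.39  0.25 -0.03  1.77  0.01  1.13 -1.79]
t 4.15 p [ 454.3 -194.1  174.4] yaw -0.575 tilt [-0.0013 -0.0025] F [-0.52 -0.11 -0.86] M [ 0.023 -0.029  0.046] gap 0.152 q [ 0.39  0.25 -0.03  1.77  0.01  1.13 -1.79]
```

View pics/w6.png

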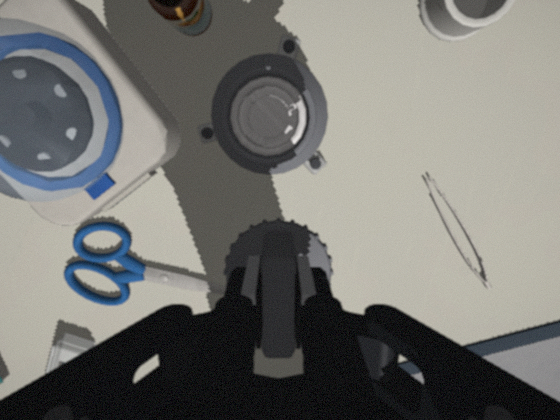

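View pics/w6c.png

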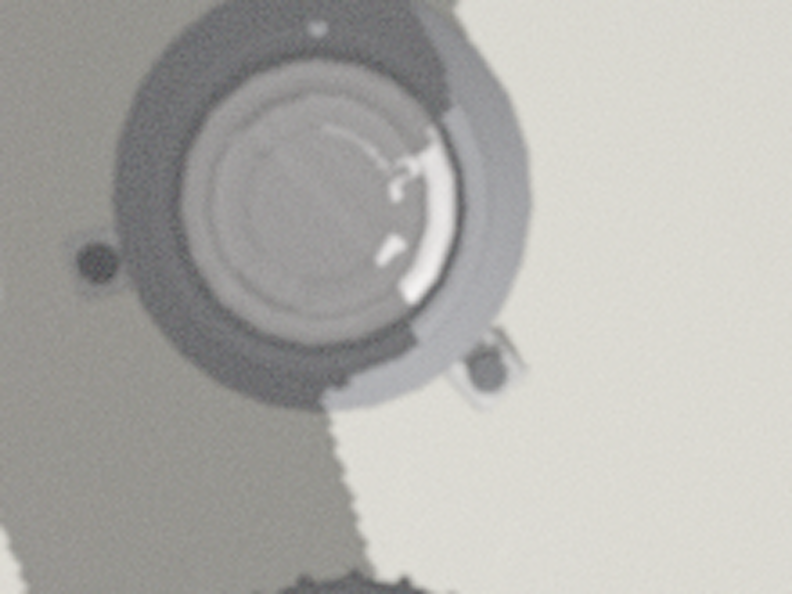

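View pics/s6c.png

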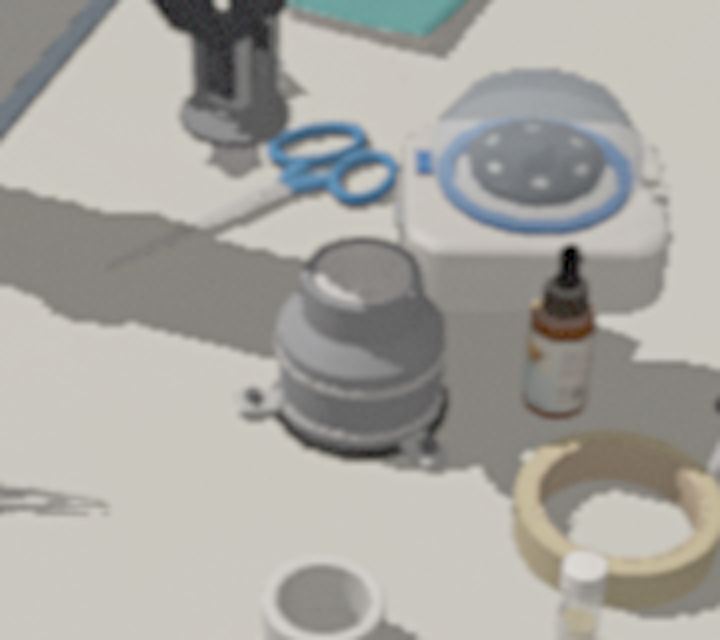

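```bash
python3 - <<'E'
from h import *
g=load('w6')
m=back(g,(269.1,116.0),85); print('mouth world calib',np.round(m,1))
p,R,o=pose()
tl=lambda X: R.inv().apply(X-p)
print('mouth in tool',np.round(tl(m),1))
for zt in (22,28):
    z=p[2]-zt
    print('flange top edge',zt,np.round(tl(back(g,(279,219),z)),1))
    print(' L,R',np.round(tl(back(g,(225,258),z)),1),np.round(tl(back(g,(333,258),z)),1))
# bar top corners?
t=load('top1'); f=lambda x,y:(180+x/8,165+y/8)
print('top cam mouth: circle', np.round(back(t,f(250,262),85),1))
s=load('s6')
f=lambda x,y:(220+x/4,100+y/4)
print('side mouth',np.round(back(s,f(363,276),85),1))
crop('w6','w6d',225,75,315,160,8,0.5)
crop('w6','w6e',210,200,350,370,4.5,0.45)
E
```

```text
mouth world calib [ 515.2 -228.6   85. ]
mouth in tool [70.  -4.3 89.4]
flange top edge 22 [23.6  1.8 22. ]
 L,R [  3.5 -24.7  21.9] [ 3.5 28.3 22.1]
flange top edge 28 [21.7  1.8 28. ]
 L,R [  0.9 -25.7  27.9] [ 0.9 29.4 28.1]
top cam mouth: circle [ 515.1 -228.4   85. ]
side mouth [ 515.6 -233.2   85. ]
```

View pics/w6d.png

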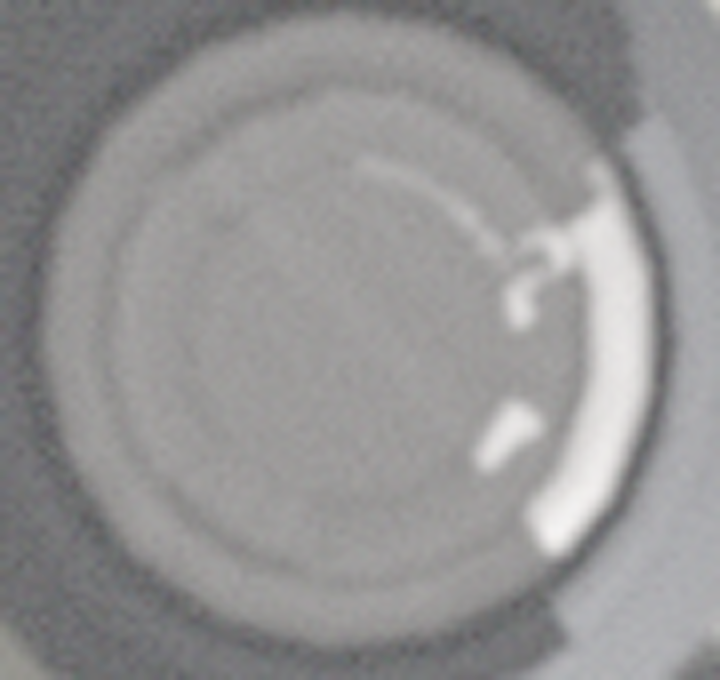

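View pics/w6e.png

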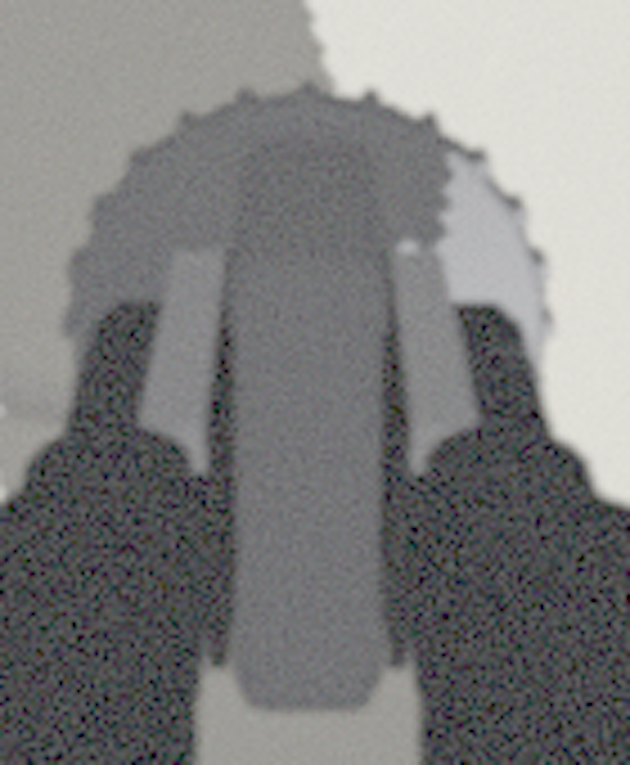

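```bash
python3 - <<'E'
from h import *
g=load('w6'); p,R,o=pose()
tl=lambda X: R.inv().apply(X-p)
a=tl(back(g,(278.7,256.7),p[2]+12)); b=tl(back(g,(278.7,356.7),p[2]+12))
print(a,b,(a+b)/2)
for d in (10,14): 
  a=tl(back(g,(278.7,256.7),p[2]+d)); b=tl(back(g,(278.7,356.7),p[2]+d)); print(d,a[0],b[0],a[0]-b[0])
E
```

```text
[ 19.09964917   1.56249388 -11.99322557] [-26.40078517   1.63434846 -11.99993089] [ -3.650568     1.59842117 -11.99657823]
10 18.22359238371788 -28.026932597430832 46.250524981148715
14 19.97570594694381 -24.774637742157445 44.75034368910126
```

Emit:
arm_command([
  [2.5,-0.2,0,0,0,0,0],
  [5,-0.4,0,0,0,0,0],
  [6.8,-0.6,0,0,0,0,0],
  [7.35,-0.6,0,0,0,0,0],
  [7.35,-0.6,0,0,0,0,0],
])

```text
time_s: 4.62
tcp_pos: [519.9, -231.0, 173.7]
tcp_rot: [0.002, 0.959, -0.285, -0.0]
force: [0.2, 0.4, -0.0]
finger_gap: 0.147
```

```bash
python3 - <<'E'
from h import *
st();grab('wrist','w7');grab('side','s7')
crop('s7','s7c',240,100,380,220,5)
E
```

```text
t 4.62 p [ 519.9 -231.   173.7] yaw -0.578 tilt [-0.0016 -0.0029] F [ 0.23  0.39 -0.  ] M [-0.01  -0.028 -0.044] gap 0.147 q [ 0.4   0.4  -0.02  1.56  0.01  1.18 -1.77]
```

View pics/w7.png

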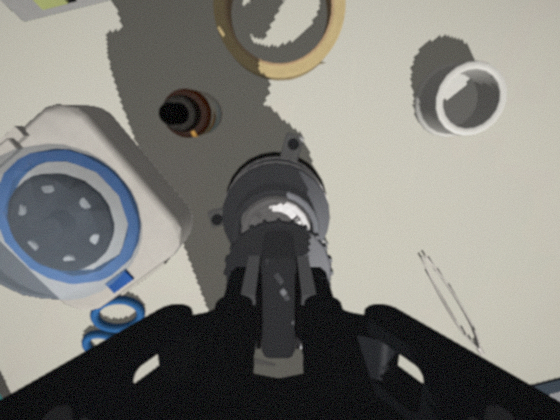

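View pics/s7c.png

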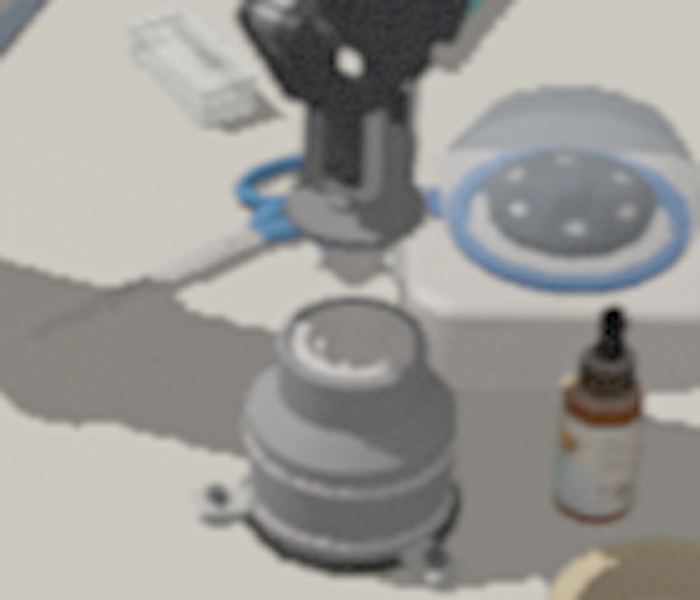

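```bash
python3 - <<'E'
from h import *
s=load('s7'); f=lambda x,y:(240+x/5,100+y/5)
m=back(s,f(351,343),85); print(m)
for z in (146,149,152): print(z,back(s,f(355,207),z)-m)
w=load('w7'); p,R,o=pose(); m=np.array([515.2,-228.6]);
# ellipse neck prediction: plug vs mouth in image u: neck body center
print(proj(w,[*m,85]),proj(w,[p[0],p[1],150]))
for uv in [(217,219),(293,145)]: print(uv, back(w,uv,3))
g=load('w6')
for uv in [(207,133),(289,47),(316,162)]: print(uv, back(g,uv,3))
E
```

```text
[ 514.42166809 -232.00421388   85.        ]
146 [-4.93382872e-02  3.51954623e+00  6.10000000e+01]
149 [ 0.12963731 -0.8519528  64.        ]
152 [ 0.30861292 -5.22345183 67.        ]
[276.58543034 230.10483842] [274.29581445 267.27916074]
(217, 219) [ 530.67822434 -172.50869484    3.        ]
(293, 145) [ 549.29942335 -267.93411491    3.        ]
(207, 133) [ 532.93649104 -173.6558164     3.        ]
(289, 47) [ 551.82348177 -269.84634491    3.        ]
(316, 162) [ 460.02964401 -239.99735925    3.        ]
```

Emit:
arm_command([
  [0,0,1.2,0,0,0,0],
  [0,0,2.4,0,0,0,0],
  [0,0,3.0,0,0,0,0],
  [0,0,3.5,0,0,0,0],
  [0,0,3.5,0,0,0,0],
])

```text
time_s: 5.13
tcp_pos: [516.9, -228.9, 137.9]
tcp_rot: [0.001, 0.959, -0.284, -0.003]
force: [0.2, -0.0, -1.2]
finger_gap: 0.154
```

```bash
python3 - <<'E'
from h import *
st();grab('side','s8')
crop('s8','s8c',240,100,380,220,5)
E
```

```text
t 5.13 p [ 516.9 -228.9  137.9] yaw -0.577 tilt [-0.0056 -0.0006] F [ 0.17 -0.02 -1.19] M [-0.013  0.02  -0.025] gap 0.154 q [ 0.4   0.42 -0.02  1.62  0.01  1.11 -1.77]
```

View pics/s8c.png

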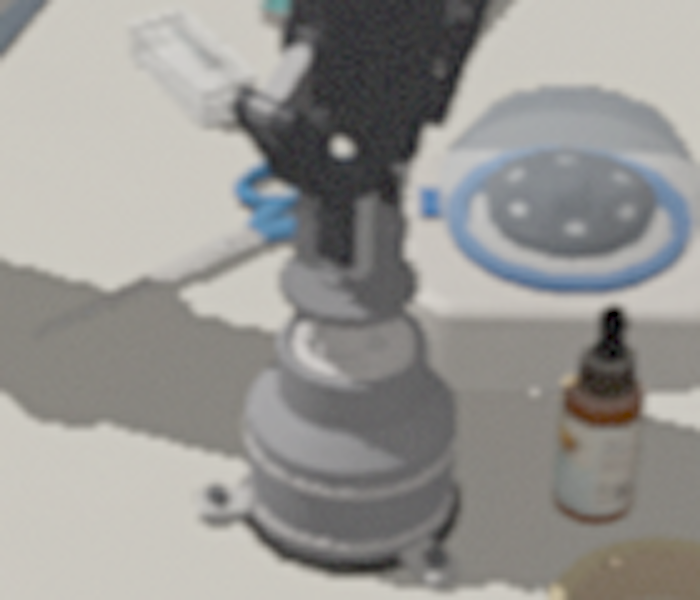

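```bash
python3 - <<'E'
from h import *
for n in ('s7','s8'):
    s=load(n)
    print(n,[np.round((proj(s,X)-[240,100])*5) for X in ([515,-229,85],[516,-229,110],[516,-229,146],[516,-229,79],[516,-229,116],[516,-229,152])])
crop('s8','s8d',285,140,335,185,14,0.7)
E
```

```text
s7 [array([353., 338.]), array([357., 286.]), array([359., 208.]), array([355., 351.]), array([357., 274.]), array([360., 195.])]
s8 [array([353., 338.]), array([357., 286.]), array([359., 208.]), array([355., 351.]), array([357., 274.]), array([360., 195.])]
```

View pics/s8d.png

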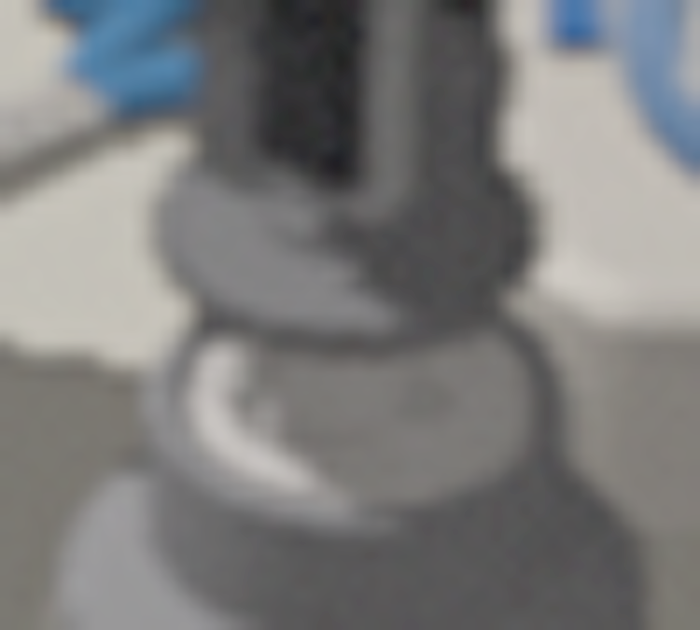

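```bash
python3 - <<'E'
from h import *
s=load('s8')
a=np.linspace(0,2*np.pi,73)
def ring(c,r,z):
    P=np.array([proj(s,[c[0]+r*np.cos(t),c[1]+r*np.sin(t),z]) for t in a]); P=(P-[285,140])*14
    print(np.round([P[:,0].min(),P[:,0].max(),P[:,1].min(),P[:,1].max()]))
print('flange bottom');ring((514,-227),26.5,110);ring((514,-227),26.5,116)
print('mouth r19,25');ring((515,-229),19,85);ring((515,-229),25,85);ring((515,-229),30,85)
E
```

```text
flange bottom
[162. 550. 120. 350.]
[162. 552.  84. 314.]
mouth r19,25
[221. 495. 305. 472.]
[178. 539. 279. 500.]
[142. 575. 258. 523.]
```

```bash
python3 - <<'E'
from h import *
st();print(goal([518.7,-230.8,133],-0.577))
E
```

```text
t 5.18 p [ 517.6 -229.1  138.7] yaw -0.577 tilt [-0.0042 -0.0012] F [-0.19  0.51 -0.79] M [-0.001  0.014 -0.008] gap 0.15 q [ 0.4   0.42 -0.02  1.62  0.01  1.11 -1.77]
(array([0.19, 0.08, 0.57]), array([0.19, 0.16, 0.02]))
```

Emit:
arm_command([
  [0.15,0.05,0,0.2,0.2,0,0],
  [0.2,0.1,0.2,0.2,0.2,0,0],
  [0.2,0.1,0.4,0.2,0.2,0,0],
  [0.2,0.1,0.6,0.2,0.2,0,0],
  [0.2,0.1,0.7,0.2,0.2,0,0],
])

```text
time_s: 5.6
tcp_pos: [518.9, -230.5, 131.6]
tcp_rot: [-0.0, 0.959, -0.284, 0.0]
force: [0.3, 0.9, -0.8]
finger_gap: 0.153
```

```bash
python3 - <<'E'
from h import *
st()
E
```

```text
t 5.6 p [ 518.9 -230.5  131.6] yaw -0.576 tilt [0.001  0.0006] F [ 0.27  0.92 -0.77] M [ 0.214 -0.069  0.026] gap 0.153 q [ 0.41  0.43 -0.02  1.62  0.01  1.09 -1.77]
```

Emit:
arm_command([
  [0,0,0.1,0,0,0,0],
  [0,0,0.2,0,0,0,0],
  [0,0,0.3,0,0,0,0],
  [0,0,0.3,0,0,0,0],
])

```text
time_s: 5.93
tcp_pos: [518.9, -230.4, 128.7]
tcp_rot: [-0.001, 0.959, -0.284, 0.0]
force: [0.7, 1.1, 1.0]
finger_gap: 0.149
```

```bash
python3 - <<'E'
from h import *
st()
E
```

```text
t 5.93 p [ 518.9 -230.4  128.7] yaw -0.576 tilt [0.0009 0.0008] F [0.7  1.08 1.05] M [ 0.236  0.15  -0.025] gap 0.149 q [ 0.41  0.43 -0.02  1.63  0.01  1.08 -1.77]
```

Emit:
arm_command([
  [0,-0.03,0.15,0,0,-5,0],
  [-0.01,-0.06,0.15,0,0,-10,0],
  [-0.01,-0.09,0.15,0,0,-15,0],
  [-0.02,-0.12,0.15,0,0,-20,0],
  [-0.03,-0.15,0.15,0,0,-25,0],
])

```text
time_s: 6.35
tcp_pos: [519.4, -228.3, 127.2]
tcp_rot: [-0.001, 0.998, -0.068, 0.0]
force: [-0.1, 1.4, -1.2]
finger_gap: 0.148
```

```bash
cat >> h.py <<'E'
def plug():
    p,R,o=pose(); print('plug axis',np.round(p+R.apply([-3.5,0,28]),1))
E
python3 - <<'E'
from h import *
st();plug()
E
```

```text
t 6.35 p [ 519.4 -228.3  127.2] yaw -0.135 tilt [0.0007 0.0016] F [-0.1   1.37 -1.22] M [ 0.322  0.041 -0.028] gap 0.148 q [ 0.47  0.44 -0.11  1.63  0.05  1.08 -1.37]
plug axis [ 516.  -227.8   99.2]
```

Emit:
arm_command([
  [0,0,0.1,0,0,0,0],
  [0,0,0.2,0,0,0,0],
  [0,0,0.3,0,0,0,0],
])

```text
time_s: 6.6
tcp_pos: [519.5, -228.3, 124.0]
tcp_rot: [-0.001, 0.998, -0.069, 0.0]
force: [-0.2, 1.3, -0.5]
finger_gap: 0.148
```

```bash
python3 - <<'E'
from h import *
st();plug()
E
```

```text
t 6.6 p [ 519.5 -228.3  124. ] yaw -0.137 tilt [0.0007 0.0018] F [-0.18  1.3  -0.49] M [ 0.216 -0.015  0.027] gap 0.148 q [ 0.47  0.44 -0.11  1.63  0.05  1.07 -1.37]
plug axis [ 516.  -227.8   96. ]
```

Emit:
arm_command([
  [0,0,0.1,0,0,0,0],
  [0,0,0.2,0,0,0,0],
  [0,0,0.3,0,0,0,0],
  [0,0,0.35,0,0,0,0],
])

```text
time_s: 6.93
tcp_pos: [519.4, -228.3, 120.3]
tcp_rot: [-0.001, 0.998, -0.069, 0.0]
force: [0.4, 0.2, -0.6]
finger_gap: 0.15
```

```bash
python3 - <<'E'
from h import *
st();plug()
E
```

```text
t 6.93 p [ 519.4 -228.3  120.3] yaw -0.138 tilt [0.0004 0.0018] F [ 0.41  0.16 -0.6 ] M [ 0.181  0.009 -0.027] gap 0.15 q [ 0.47  0.45 -0.11  1.63  0.05  1.07 -1.37]
plug axis [ 515.9 -227.7   92.3]
```

Emit:
arm_command([
  [0,0,0.1,0,0,0,0],
  [0,0,0.2,0,0,0,0],
  [0,0,0.2,0,0,0,0],
])

```text
time_s: 7.18
tcp_pos: [519.5, -228.3, 118.5]
tcp_rot: [-0.001, 0.998, -0.069, 0.0]
force: [0.3, 0.5, 1.9]
finger_gap: 0.149
```

```bash
python3 - <<'E'
from h import *
st();plug();grab('side','s9');crop('s9','s9c',240,100,380,220,5)
E
```

```text
t 7.18 p [ 519.5 -228.3  118.5] yaw -0.138 tilt [0.0008 0.0017] F [0.3  0.54 1.94] M [ 0.212  0.057 -0.048] gap 0.149 q [ 0.47  0.45 -0.11  1.64  0.05  1.06 -1.37]
plug axis [ 516.1 -227.8   90.5]
```

View pics/s9c.png

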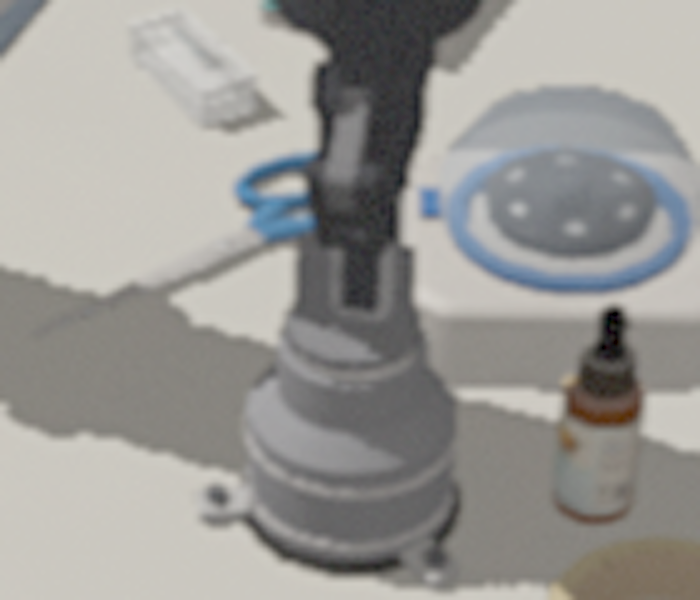

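Emit:
arm_command([
  [0,0.03,0,0,0,5,0],
  [-0.01,0.06,0,0,0,10,0],
  [-0.01,0.09,0.03,0,0,15,0],
  [-0.02,0.12,0.06,0,0,20,0],
])

```text
time_s: 7.57
tcp_pos: [519.8, -229.9, 118.5]
tcp_rot: [-0.001, 0.97, -0.243, 0.001]
force: [0.5, 0.2, 1.6]
finger_gap: 0.15
```

```bash
python3 - <<'E'
from h import *
st();plug()
E
```

```text
t 7.57 p [ 519.8 -229.9  118.5] yaw -0.491 tilt [0.0025 0.0007] F [0.46 0.19 1.61] M [ 0.056 -0.07   0.024] gap 0.15 q [ 0.42  0.44 -0.04  1.64  0.02  1.06 -1.69]
plug axis [ 516.8 -228.3   90.5]
```

Emit:
arm_command([
  [0,0.03,0.02,0,0,5,0],
  [-0.01,0.06,0.05,0,0,10,0],
  [-0.02,0.09,0.1,0,0,15,0],
  [-0.03,0.12,0.13,0,0,20,0],
])

```text
time_s: 7.9
tcp_pos: [519.2, -231.2, 117.6]
tcp_rot: [-0.001, 0.912, -0.41, 0.001]
force: [-0.3, 0.4, 1.4]
finger_gap: 0.15
```

```bash
python3 - <<'E'
from h import *
st();plug()
E
```

```text
t 7.9 p [ 519.2 -231.2  117.6] yaw -0.845 tilt [0.0032 0.0001] F [-0.29  0.4   1.37] M [0.104 0.049 0.014] gap 0.15 q [ 0.36  0.44  0.04  1.64 -0.02  1.05 -2.01]
plug axis [ 516.9 -228.5   89.6]
```

Emit:
arm_command([
  [-0.01,0.03,0.04,0,0,5,0],
  [-0.02,0.06,0.08,0,0,10,0],
  [-0.03,0.09,0.13,0,0,15,0],
  [-0.04,0.12,0.17,0,0,20,0],
])

```text
time_s: 8.23
tcp_pos: [518.1, -231.7, 116.0]
tcp_rot: [-0.001, 0.826, -0.564, 0.001]
force: [0.2, 1.3, 0.8]
finger_gap: 0.15
```

```bash
python3 - <<'E'
from h import *
st();plug()
E
```

```text
t 8.23 p [ 518.1 -231.7  116. ] yaw -1.198 tilt [0.0033 0.    ] F [0.24 1.32 0.81] M [0.178 0.054 0.015] gap 0.15 q [ 0.31  0.44  0.11  1.65 -0.06  1.05 -2.33]
plug axis [ 516.9 -228.4   88. ]
```

Emit:
arm_command([
  [-0.01,0.03,0.03,0,0,5,0],
  [-0.02,0.06,0.07,0,0,10,0],
  [-0.02,0.08,0.11,0,0,14,0],
  [-0.03,0.1,0.14,0,0,17,0],
])

```text
time_s: 8.57
tcp_pos: [516.9, -231.5, 114.6]
tcp_rot: [-0.001, 0.733, -0.681, 0.001]
force: [-0.1, 0.4, 0.1]
finger_gap: 0.149
```

```bash
python3 - <<'E'
from h import *
st();plug()
E
```

```text
t 8.57 p [ 516.9 -231.5  114.6] yaw -1.497 tilt [0.0029 0.0002] F [-0.13  0.35  0.08] M [0.217 0.158 0.054] gap 0.149 q [ 0.26  0.44  0.17  1.66 -0.09  1.05 -2.6 ]
plug axis [ 516.7 -228.    86.6]
```

Emit:
arm_command([
  [0,0.02,0.02,0,0,3,0],
  [-0.01,0.04,0.04,0,0,6,0],
  [-0.01,0.04,0.05,0,0,7,0],
])

```text
time_s: 8.82
tcp_pos: [516.1, -231.3, 114.1]
tcp_rot: [0.001, -0.689, 0.725, -0.001]
force: [-1.5, 1.2, 0.7]
finger_gap: 0.154
```

```bash
python3 - <<'E'
from h import *
st();plug()
E
```

```text
t 8.82 p [ 516.1 -231.3  114.1] yaw -1.621 tilt [0.0019 0.0005] F [-1.53  1.16  0.74] M [0.202 0.305 0.058] gap 0.154 q [ 0.24  0.45  0.2   1.66 -0.1   1.05 -2.72]
plug axis [ 516.3 -227.8   86.1]
```

Emit:
arm_command([
  [0,0.02,0.01,0,0,2,0],
  [0,0.03,0.02,0,0,4,0],
  [-0.01,0.04,0.03,0,0,6,0],
])

```text
time_s: 9.07
tcp_pos: [515.3, -231.2, 113.9]
tcp_rot: [0.001, -0.65, 0.76, -0.0]
force: [-0.7, 0.8, 0.3]
finger_gap: 0.149
```

```bash
python3 - <<'E'
from h import *
st();plug()
E
```

```text
t 9.07 p [ 515.3 -231.2  113.9] yaw -1.726 tilt [0.0012 0.0004] F [-0.7   0.76  0.3 ] M [0.16  0.285 0.105] gap 0.149 q [ 0.23  0.45  0.22  1.66 -0.11  1.05 -2.81]
plug axis [ 515.9 -227.7   85.9]
```

Emit:
arm_command([
  [0,0.02,0.01,0,0,2,0],
  [0,0.03,0.02,0,0,4,0],
  [0,0.03,0.02,0,0,4,0],
])

```text
time_s: 9.32
tcp_pos: [514.3, -231.1, 113.7]
tcp_rot: [-0.0, -0.623, 0.782, 0.0]
force: [-1.6, 1.6, 1.4]
finger_gap: 0.152
```

```bash
python3 - <<'E'
from h import *
for i in range(3): st()
plug()
E
```

```text
t 9.32 p [ 514.3 -231.1  113.7] yaw -1.795 tilt [-0.0004  0.0004] F [-1.64  1.62  1.4 ] M [0.249 0.442 0.165] gap 0.152 q [ 0.22  0.45  0.24  1.66 -0.12  1.05 -2.87]
t 9.32 p [ 514.3 -231.1  113.7] yaw -1.795 tilt [-0.0004  0.0004] F [-1.64  1.62  1.4 ] M [0.249 0.442 0.165] gap 0.152 q [ 0.22  0.45  0.24  1.66 -0.12  1.05 -2.87]
t 9.32 p [ 514.3 -231.1  113.7] yaw -1.795 tilt [-0.0004  0.0004] F [-1.64  1.62  1.4 ] M [0.249 0.442 0.165] gap 0.152 q [ 0.22  0.45  0.24  1.66 -0.12  1.05 -2.87]
plug axis [ 515.1 -227.7   85.7]
```

Emit:
arm_command([
  [0,0.02,0.01,0,0,2,0],
  [0,0.02,0.01,0,0,4,0],
  [0,0.02,0.01,0,0,4,0],
])

```text
time_s: 9.57
tcp_pos: [514.0, -231.0, 113.6]
tcp_rot: [-0.0, -0.596, 0.803, 0.0]
force: [-0.4, 0.9, 1.6]
finger_gap: 0.151
```

```bash
python3 - <<'E'
from h import *
st();plug();grab('wrist','w10');grab('side','s10');crop('s10','s10c',240,100,380,220,5)
E
```

```text
t 9.57 p [ 514.  -231.   113.6] yaw -1.864 tilt [-0.0009  0.0003] F [-0.41  0.88  1.64] M [0.243 0.34  0.26 ] gap 0.151 q [ 0.2   0.45  0.25  1.66 -0.13  1.05 -2.94]
plug axis [ 514.9 -227.7   85.6]
```

View pics/w10.png

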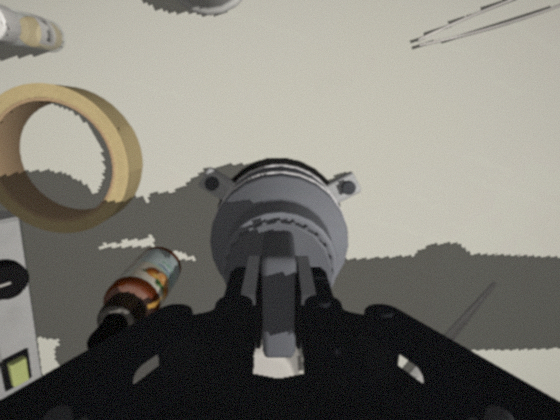

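View pics/s10c.png

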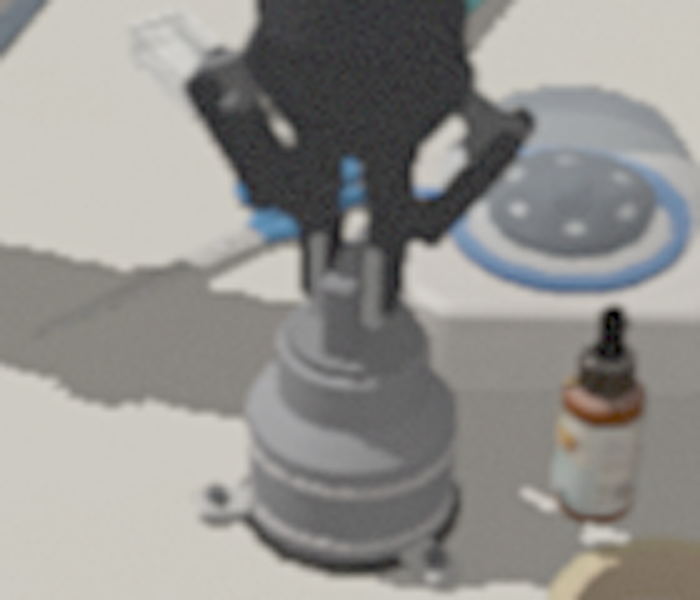

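Emit:
arm_command([
  [0,-0.02,0,0,0,-4,0],
  [0,-0.04,0,0,0,-8,0],
  [0,-0.05,0,0,0,-10,0],
  [0,-0.05,0,0,0,-10,0],
])

```text
time_s: 10.0
tcp_pos: [514.7, -231.2, 113.7]
tcp_rot: [0.0, -0.665, 0.747, 0.0]
force: [0.2, 0.8, 0.9]
finger_gap: 0.151
```

```bash
python3 - <<'E'
from h import *
st();plug()
E
```

```text
t 10.0 p [ 514.7 -231.2  113.7] yaw -1.687 tilt [-0.0002  0.0005] F [0.24 0.84 0.9 ] M [0.212 0.122 0.084] gap 0.151 q [ 0.23  0.45  0.22  1.66 -0.11  1.05 -2.78]
plug axis [ 515.1 -227.7   85.7]
```

Emit:
arm_command([
  [0,0,0,0,0,0,0.2],
  [0,0,0,0,0,0,0.3],
  [0,0,0,0,0,0,0.4],
  [0,0,0,0,0,0,0.4],
])

```text
time_s: 10.33
tcp_pos: [514.8, -231.5, 113.7]
tcp_rot: [0.0, -0.665, 0.747, -0.0]
force: [-0.4, -0.3, 0.2]
finger_gap: 0.4
```

```bash
python3 - <<'E'
from h import *
st();grab('wrist','w11')
E
```

```text
t 10.33 p [ 514.8 -231.5  113.7] yaw -1.688 tilt [0.0002 0.0001] F [-0.42 -0.31  0.19] M [-0.021  0.021 -0.033] gap 0.4 q [ 0.23  0.45  0.22  1.66 -0.11  1.05 -2.78]
```

View pics/w11.png

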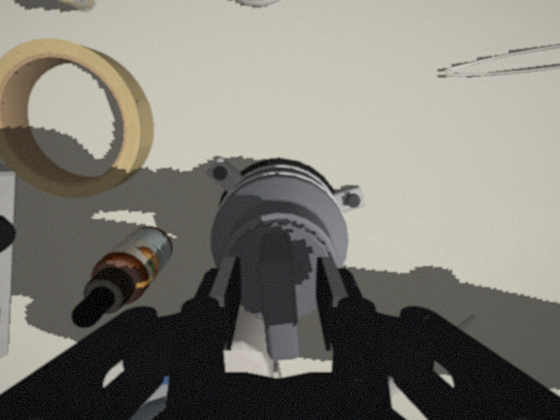

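Released, fingers clear on both sides. Lift straight up.

Emit:
arm_command([
  [0,0,-1,0,0,0,0.4],
  [0,0,-3,0,0,0,0.4],
  [0,0,-6,0,0,0,0.4],
  [0,0,-9,0,0,0,0.4],
  [0,0,-12,0,0,0,0.4],
])

```text
time_s: 10.8
tcp_pos: [514.6, -231.5, 235.7]
tcp_rot: [0.0, -0.665, 0.747, -0.0]
force: [0.8, 0.2, -0.1]
finger_gap: 0.403
```

Emit:
arm_command([
  [-3,0,0,0,0,-7,0.4],
  [-6,0,0,0,0,-14,0.4],
  [-7,0,0,0,0,-14,0.4],
  [-7,0,0,0,0,-14,0.4],
])

```text
time_s: 11.13
tcp_pos: [523.9, -157.4, 236.6]
tcp_rot: [-0.002, 0.753, -0.658, -0.0]
force: [0.9, -0.3, 0.2]
finger_gap: 0.4
```

```bash
python3 - <<'E'
from h import *
st();grab('wrist','w12');grab('side','s12');crop('s12','s12c',240,100,380,220,5)
s=load('s12')
a=np.linspace(0,2*np.pi,73)
for h in (0.8,6):
    P=np.array([(proj(s,[515+26.5*np.cos(t),-228.6+26.5*np.sin(t),85+h+6])-[240,100])*5 for t in a]); print(h,P.min(0),P.max(0), [(proj(s,[515,-228.6,85+h+40])-[240,100])*5])
E
```

```text
t 11.13 p [ 523.9 -157.4  236.6] yaw -1.437 tilt [0.002  0.0025] F [ 0.95 -0.34  0.17] M [-0.021 -0.017  0.008] gap 0.4 q [ 0.14  0.31  0.15  1.54 -0.05  1.3  -2.7 ]
0.8 [284.79482305 283.02135373] [422.0975136  366.25020896] [array([355.41809466, 251.74837232])]
6 [284.84247075 272.31775843] [422.65908049 355.39146716] [array([355.737204  , 240.42026593])]
```

View pics/w12.png

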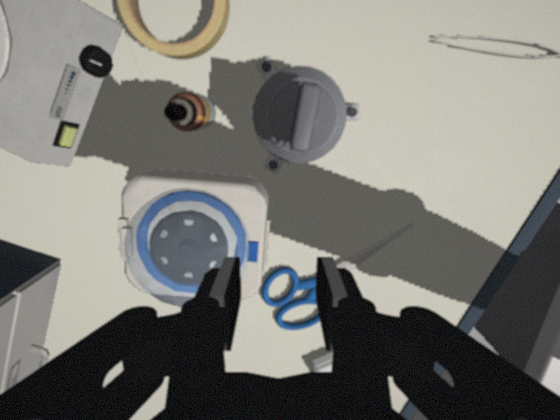

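View pics/s12c.png

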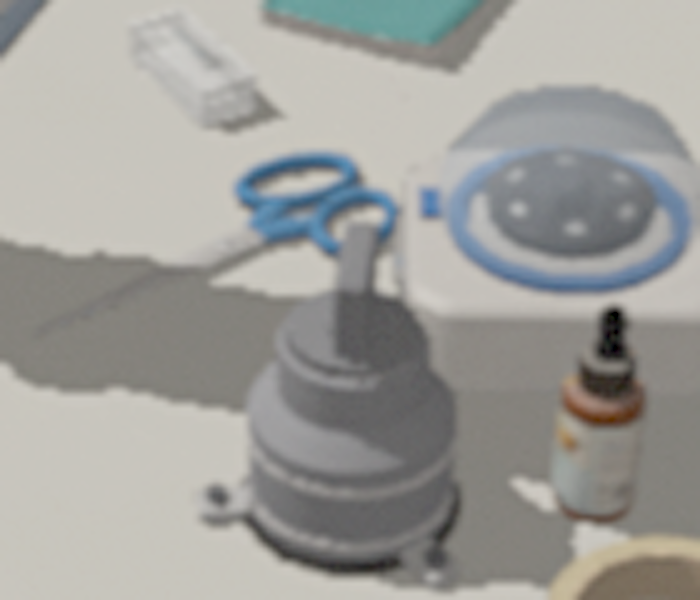

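```bash
python3 - <<'E'
from h import *
st();print(arm.hand_in())
E
```

```text
t 11.23 p [ 522.5 -162.9  236. ] yaw -1.444 tilt [ 0.0002 -0.0016] F [ 0.26 -0.81 -0.2 ] M [-0.019  0.012 -0.012] gap 0.401 q [ 0.15  0.31  0.16  1.54 -0.05  1.3  -2.7 ]
the job is handed in; nothing more can be done
None
```

The plug is screwed fully home in the canister and released. I handed the job in at 11.2 s, well under the 48 s limit; hand-in gave no verdict.

- **Start:** I set the pins lightly on the ridges and turned anticlockwise about 0.44 rad. The plug dropped through the gaps to about 5.5 mm above the rim, and nothing stiffened early.
- **Screwing in:** Clockwise it sank steadily with little torque until a firm stop after roughly 1.5–1.6 rad. The last turn beyond that only wound up the collar's rubber mount.
- **Loads:** Turning torque peaked at 0.26 N m in my readings, about 0.2 rad of collar twist against the 0.4 rad limit. Vertical force stayed under about 3 N while inserting. While closing on the plug in the parking ring it briefly read about 6 N.
- **Release:** I eased the twist back before opening the jaws and lifting straight up.
- **Last checks:** The arm's pose put the plug's origin about 0.7 mm above the rim (home is about 0.8 mm). The final side and wrist pictures show the flange seated and the dropper still standing. In the last wide views the vials and green look-alike were where they started. The gripper was clear and touching nothing.

The cameras disagreed by up to about 4 mm on where the mouth is. I aligned the plug to the mouth within a single wrist picture instead, and the side camera's sideways alignment agreed.

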